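# Close and prove the lid of a fossil specimen box

### The arm

A 6-joint arm with a two-finger parallel gripper is mounted at the origin on the work surface. World frame = base frame: x ahead of the robot, y to its left, z up, the work surface at z = 0. Lengths are in m, angles in rad, forces in N, time in s.
With the tool pointing down it reaches from about 0.3 to 0.775 m from the base axis. Payload 14.6 kg.
Tool frame: the origin (TCP) lies between the finger pads, 19 mm behind the fingertips; this is the grasp point; z points along the fingers, y is the line along which they close (so a half turn about z gives the same grasp; the last joint's range is limited). The gripper opens to 94 mm and grips with 3 to 60 N. Pads are 16 mm wide; open, the fingers measure 119 mm over their backs; the gripper's body (75 mm by 177 mm) begins 78 mm behind the grasp point.
Start: joints at [-1.415, 0.3, 1.521, -0, 1.321, -0.067], TCP at [0.122, -0.536, 0.224] pointing down, gripper open.
Joint ranges: [-3.03, 3.03], [-0.79, 2.21], [0.23, 2.52], [-1.04, 4.18], [0, 3.07], [-2.55, 2.55]. Speed limits (rad/s): [2.22, 2.22, 2.57, 3.14, 3.14, 3.14].

### API

Orientations are given as [roll, pitch, yaw] about the fixed x, y, z axes, in that order (R = Rz(yaw) Ry(pitch) Rx(roll)).
In Python, from station import ctrl gives the robot as it stands. The module is installed in compiled form; this text tells all that it offers.
- The arm moves only by the tool step_arm, never from a script. Its argument "deltas" is a list of rows, each an object with "dp": the shift along the tool's x, y, z scaled (see below), a list of three; "twist": the turn about the tool's z scaled (see below). In form: [{"dp": [tx, ty, tz], "twist": twist}, ...]. A call has 1 to 12 rows; each row shifts and turns the commanded pose from where the row before left it, along the tool's axes as they then stand; what a row does not reach is not made up. The controller multiplies each number of a shift by 0.04 m and each number of a turn by 4 degrees. A row lasts 1/10 s, in which the tool goes at most 50 mm and 8.59 degrees, less where a joint would pass 70% of its speed; a pose out of reach is approached as far as the arm can. A call with a number of a shift or a turn outside -1 to 1 is refused whole. A call with a gripper value outside its range is refused whole. "gripper" is the opening, from -1 (shut) to 1 (fully open), set as the call begins (left out, the last holds). The fingers move at their own pace and stop on an object; "squeeze" is the grip in N (left out, the last holds). Time passes only in rows, so rows that do not move let the fingers close. It gives the time, the measured TCP pose, the force, the opening and the grip force at its end, in the units of the state.
- ctrl.get_obs(): the state, without advancing time (a new reading comes with each control period).
- ctrl.camera(name): name is "scene" or "top"; returns (picture, depth): 420x560x3 uint8, red, green, blue; 420x560 float32, m along the optical axis (not along the pixel's ray), 0 where there is no reading.
- ctrl.get_calibration(name): a dict with "fx", "fy", "cx", "cy" (pixels), "world_to_cam" (4x4, takes a point from world to camera coordinates). Camera axes: x right, y down, z forward; pixel columns grow to the right and rows downward; lengths in m; the calibration is good to about 2 mm. A picture is of the moment at which its call begins. get_calibration takes no time and is no camera call.
- ctrl.hand_in(): hands the job in; it is judged then, once.
Trained networks look in the newest picture that a camera, given by its name, has taken for a name from the list of things; names that differ only in an ending like _2 or _b are one class to them, and where a whole thing is asked for, a point or a joint stands for the part that bears it (a point fixed in the world has none). Each returns a list of dicts, best first, with "conf" (0 to 1); they miss things now and then, are a little off and sometimes report something else, mostly with a low value. They report only what shows in the picture. A call takes as long as a camera call. They do not tell look-alikes from the thing itself.
- ctrl.spot_in(camera, label): "rect" ([left, top, right, bottom] as shares, 0 to 1, of the picture: columns of its width, rows of its height, round what is visible of it).
- ctrl.cut_out(camera, label): "pixels" (420x560 bool, what is visible of it) and "rect" ([left, top, right, bottom] as shares, 0 to 1, of the picture: columns of its width, rows of its height, round what is visible of it).
The state is a dict: "time_s": time; "qpos": joint angles; "joint_vel": joint speeds; "tau": joint torques, N m; "ee_pos": TCP position; "eef_rot": TCP orientation; "force": force on the tool from outside, world axes, zero at the start; "moment": the same for the moment, N m; "grip_width": finger opening in m; "grip_force": force on a finger pad.
Only numpy, scipy, OpenCV 4.12 (cv2) and the standard library are available. Lean on these libraries where they do the work, as an engineer would, in place of code of your own. Each camera call takes 0.05 s, during which the arm holds its last target. There are 200 camera calls.

### The job

Put the white lid into the mouth of the black specimen box by its handle and let go, so that it rests on the stiff orange seals with both ends still proud. Then press the blue pads one at a time: push an end down until it stops dead on its hard stops, whose height differs from box to box and from end to end and must be felt, and keep a steady push of about 20 N there for a second before doing the other end. Never press the lid into the box with more than 40 N, and leave the caliper, marker and notes where they are.

Things in the scene. Friction and masses are not known exactly. Their poses are not given: they have to be found in the camera images.
- box: black open specimen box, fixed; outside 190 (x) x 130 (y) x 58 mm high; origin at the centre of its underside. Mouth 164 x 104 mm. In each short end stand an orange seal strip (12 x 62 mm, in the middle, 72 mm from the box's centre along x) and, at its sides in the corners, two steel stop posts
- stop_a: bracket on the box floor at its +x end with the two steel stop posts (16 x 14 mm, in the corners). Origin at its foot, 6 mm above the box's underside, and tells nothing of the posts' height: their tops are set somewhere from 38 to 46 mm above the box's underside, each end its own. Immovable. The end of the lid is home when it bears on them
- stop_b: the same at the box's -x end, its posts set to their own height
- seal_a (a joint): how far (m) the orange strip at the box's +x end is pushed down: at 0 its top is 54 mm above the box's underside, it can go 18 mm down. It yields only to about 9 N and stays where it was pushed
- seal_b (a joint): the same for the orange strip at the box's -x end
- lid: loose white lid, 0.22 kg: plate 160 (x) x 100 (y) x 12 mm, 2 mm clearance all round in the mouth, either way round; origin at the centre of its underside. In the middle a black upright handle bar, 14 mm thick (x), 60 mm long (y), top 43 mm above the underside. At each end a blue press pad, 36 (x) x 60 mm, centred 55 mm from the middle along x, top 14 mm above the underside
- lid_end_a (a point): middle of the lower edge of the lid's +x end (80 mm from the lid's origin, on the underside)
- lid_end_b (a point): middle of the lower edge of the lid's -x end (80 mm from the lid's origin, on the underside)
- caliper: bystander: steel sliding caliper lying flat, 190 (x) x 55 x 12 mm; origin under the middle of its beam
- marker: bystander: black and blue marker pen, 125 (x) x 14 mm, lying flat; origin under its middle
- notes: bystander: block of yellow sticky notes on a black base, 90 x 90 x 22 mm; origin under its middle
Not all that is in view belongs to the job. Leave any green or yellow look-alike of the box alone. What is shaped like the lid but green is not meant.

How it is judged:
On the way, in this order (a step that is already met when the one before it is completed fails the run):
1. the lid rests released in the mouth of the box, both ends still proud (underside 49.5 to 56 mm above the box's underside) (x of lid in the frame of box between -0.006 and 0.006 m and y of lid in the frame of box between -0.006 and 0.006 m and angle between the x axis of lid and the x axis of box, either way round below 0.06 rad and contact force between the fingers and lid below 0.1 N and z of lid_end_a in the frame of box between 0.0495 and 0.056 m and z of lid_end_b in the frame of box between 0.0495 and 0.056 m), for 0.2 s.
2. one end bears on its stops (over 4 N) with the TCP over that half (30 mm or more from the middle) and at most 31 N between lid and box, for 0.5 s, the other end still proud (((not (horizontal distance between lid_end_a and stop_a above 0.05 m) and contact force between lid and stop_a above 4 N and contact force between lid and box below 31 N and x of the grasp point in the frame of lid above 0.03 m and z of lid_end_b in the frame of box above 0.0495 m) or (not (horizontal distance between lid_end_a and stop_b above 0.05 m) and contact force between lid and stop_b above 4 N and contact force between lid and box below 31 N and x of the grasp point in the frame of lid above 0.03 m and z of lid_end_b in the frame of box above 0.0495 m) or (not (horizontal distance between lid_end_b and stop_a above 0.05 m) and contact force between lid and stop_a above 4 N and contact force between lid and box below 31 N and x of the grasp point in the frame of lid below -0.03 m and z of lid_end_a in the frame of box above 0.0495 m) or (not (horizontal distance between lid_end_b and stop_b above 0.05 m) and contact force between lid and stop_b above 4 N and contact force between lid and box below 31 N and x of the grasp point in the frame of lid below -0.03 m and z of lid_end_a in the frame of box above 0.0495 m))), for 0.5 s.
3. the other end bears on its stops (over 4 N) in the same way for 0.5 s, the first end still down (((not (horizontal distance between lid_end_a and stop_a above 0.05 m) and contact force between lid and stop_a above 4 N and contact force between lid and box below 31 N and x of the grasp point in the frame of lid above 0.03 m and z of lid_end_b in the frame of box below 0.0485 m) or (not (horizontal distance between lid_end_a and stop_b above 0.05 m) and contact force between lid and stop_b above 4 N and contact force between lid and box below 31 N and x of the grasp point in the frame of lid above 0.03 m and z of lid_end_b in the frame of box below 0.0485 m) or (not (horizontal distance between lid_end_b and stop_a above 0.05 m) and contact force between lid and stop_a above 4 N and contact force between lid and box below 31 N and x of the grasp point in the frame of lid below -0.03 m and z of lid_end_a in the frame of box below 0.0485 m) or (not (horizontal distance between lid_end_b and stop_b above 0.05 m) and contact force between lid and stop_b above 4 N and contact force between lid and box below 31 N and x of the grasp point in the frame of lid below -0.03 m and z of lid_end_a in the frame of box below 0.0485 m))), for 0.5 s.
At the end, for the whole second after the job is handed in: the lid lies still and released in the mouth of the box, within 6 mm of its middle and 0.06 rad of its direction (either way round), both ends of its underside less than 48.5 mm above the box's underside, tilted less than 0.08 rad (x of lid in the frame of box between -0.006 and 0.006 m and y of lid in the frame of box between -0.006 and 0.006 m and angle between the x axis of lid and the x axis of box, either way round below 0.06 rad and contact force between the fingers and lid below 0.1 N and z of each of lid_end_a, lid_end_b in the frame of box below 0.0485 m and angle between lid's own z axis and vertical below 0.08 rad and linear speed of lid below 0.01 m/s); the robot touches nothing.
It fails at once if the lid is pressed into the box with more than 40 N (contact force between lid and box above 40 N).
It fails at once if the caliper is moved more than 20 mm (distance of caliper from where it was at the start of the episode above 0.02 m).
It fails at once if the marker is moved more than 20 mm (distance of marker from where it was at the start of the episode above 0.02 m).
It fails at once if the notes is moved more than 20 mm (distance of notes from where it was at the start of the episode above 0.02 m).
It also fails if it takes over 72 s, if anything falls off the work surface, if the arm or the gripper's body presses on something with over 40 N, if the wrist force passes 120 N, or if a joint passes its speed limit or range.

## Working session

There is one attempt and no reset: what is moved stays moved. The work goes in short steps, Python scripts to look and compute and a tool call to move; the robot and the scene stay as the last step left them, time stands still between calls to the robot, and variables do not carry over. Pictures are saved under pics/ and viewed, at most 10 in all, crops included, and the job is handed in when it is done.

Besides the shell and the picture viewer there is one more tool, called after "Request:" as name([rows], argument=value, ...), one row to a line, values as JSON. step_arm: Moves the arm, as the interface text tells. Its arguments: {"type":"object","properties":{"deltas":{"type":"array"},"gripper":{"type":"number"},"squeeze":{"type":"number"}},"required":["deltas"]}

```bash
mkdir -p pics
cat > h.py <<'E'
import numpy as np, cv2
from station import ctrl
def cloud(cam,d):
    c=ctrl.get_calibration(cam); v,u=np.mgrid[:420,:560]
    P=np.stack([(u-c['cx'])/c['fx']*d,(v-c['cy'])/c['fy']*d,d],-1)
    W=np.asarray(c['world_to_cam']); 
    return (P-W[:3,3])@W[:3,:3]
E
python3 - <<'E'
from h import *
pics=[]
for cam in ['top','scene']:
    im,d=ctrl.camera(cam); pics.append(im); P=cloud(cam,d)
    np.savez(f'{cam}.npz',im=im,d=d,P=P)
    for l in ['box','lid','caliper','marker','notes']:
        for r in ctrl.cut_out(cam,l)[:3]:
            m=r['pixels']&(d>0); Q=P[m]
            z=np.percentile(Q[:,2],[5,50,98]).round(3)
            (cx,cy),s,a=cv2.minAreaRect((Q[:,:2]*1000).astype(np.float32))
            print(cam,l,round(r['conf'],2),(np.array(r['rect'])*[560,420,560,420]).round(),'z',z,'rect',round(cx),round(cy),np.round(s),round(a,1), im[m].mean(0).round())
    cv2.imwrite(f'pics/{cam}1.png',im[:,:,::-1])
print(ctrl.get_obs())
E
```

```text
top box 0.91 [111. 284. 202. 390.] z [0.012 0.032 0.062] rect 217 271 [148. 206.] 74.2 [186. 177. 121.]
top box 0.9 [137.  51. 225. 150.] z [0.011 0.035 0.061] rect 792 250 [158. 215.] 69.8 [113. 137. 102.]
top box 0.82 [161. 166. 240. 266.] z [0.012 0.031 0.062] rect 498 184 [147. 206.] 77.0 [130. 122. 113.]
top lid 0.83 [322. 167. 391. 247.] z [0.009 0.013 0.044] rect 533 -185 [103. 165.] 59.1 [166. 178. 210.]
top lid 0.62 [313.  76. 386. 139.] z [0.009 0.013 0.044] rect 783 -163 [105. 162.] 43.8 [ 48. 127. 108.]
top caliper 0.75 [244.  73. 263. 141.] z [0.004 0.01  0.016] rect 774 68 [188.  57.] 2.1 [105. 111. 112.]
top marker 0.84 [121. 147. 131. 196.] z [0.008 0.013 0.018] rect 602 375 [120.  19.] 0.4 [31. 45. 80.]
top marker 0.6 [195. 179. 224. 192.] z [0.027 0.051 0.056] rect 562 161 [61. 17.] 75.9 [174. 110.  47.]
top notes 0.95 [434. 191. 475. 230.] z [0.003 0.022 0.027] rect 533 -416 [91. 95.] 3.5 [160. 126.  46.]
scene box 0.97 [298. 159. 364. 227.] z [0.006 0.032 0.06 ] rect 466 202 [158. 261.] 76.1 [80. 72. 66.]
scene box 0.86 [292. 100. 340. 156.] z [0.005 0.034 0.059] 
[... 999 characters left out ...]
4.  56.]
{'time_s': 0.6, 'qpos': array([-1.41462793e+00,  2.99899951e-01,  1.52103532e+00, -1.28169609e-05,
        1.32070090e+00, -6.66120751e-02]), 'joint_vel': array([-1.30370970e-04,  6.61610848e-04,  2.07034762e-04, -3.65377288e-05,
       -1.05053282e-03, -9.30724514e-04]), 'tau': array([ 1.35128197e-03, -5.31472135e+01, -3.52824283e+01,  7.08921463e-02,
        2.13913940e-02,  5.80399302e-06]), 'ee_pos': array([ 0.12150205, -0.53638658,  0.22423065]), 'eef_rot': array([-3.14154840e+00,  9.49346792e-06,  2.22783642e-01]), 'force': array([0.3542796 , 0.44674299, 0.68925336]), 'moment': array([-0.0102335 ,  0.03587854,  0.03607209]), 'grip_force': 0.0, 'grip_width': 0.0941676059764058}
```

View pics/top1.png

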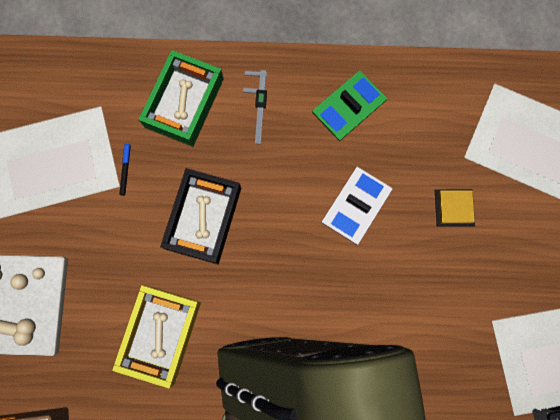

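View pics/scene1.png

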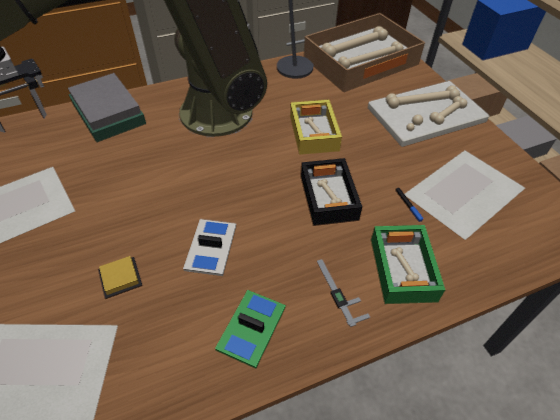

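Top view: black box around pixel (201,216), orange seals at (210,186) and (190,246). White lid is around (357,205), with its handle at (358,204). The scene view agrees. The green and yellow look-alikes lie elsewhere. Now I'll get exact poses.

Run:
```python
from h import *
from scipy.optimize import minimize
def boxfit(Q,c0,L,Wd,a0):
    # pose maximising points near inside rectangle: symmetric trimmed extents
    def ext(a):
        R=np.array([[np.cos(a),np.sin(a)],[-np.sin(a),np.cos(a)]]); q=Q@R.T
        p=[np.percentile(q[:,i],[1.5,98.5]) for i in (0,1)]
        return R,p
    best=min(np.radians(np.arange(a0-12,a0+12,.25)),key=lambda a:np.prod([np.ptp(x) for x in ext(a)[1]]))
    R,p=ext(best); c=R.T@np.array([x.mean() for x in p]); return c.round(4),np.degrees(best).round(2),[np.ptp(x).round(4) for x in p]
for cam in ['top','scene']:
    f=np.load(cam+'.npz'); im=f['im'].astype(int); P=f['P']; d=f['d']
    hsv=cv2.cvtColor(f['im'],cv2.COLOR_RGB2HSV)
    near=lambda x,y,r:np.hypot(P[...,0]-x,P[...,1]-y)<r
    z=P[...,2]; ok=d>0
    rim=ok&near(.495,.185,.13)&(z>.053)&(z<.066)&(im.max(-1)<75)
    print(cam,'rim',rim.sum(),np.median(z[rim]).round(4),boxfit(P[rim][:,:2],0,0,0,-13+0))
    org=ok&near(.495,.185,.11)&(hsv[...,0]<20)&(hsv[...,1]>150)&(im[...,0]>120)&(z>.045)
    n,lab,st,ce=cv2.connectedComponentsWithStats(org.astype(np.uint8))
    cs=[]
    for i in range(1,n):
        if st[i,4]>25: q=P[lab==i]; cs.append(np.median(q,0)); print(' org',st[i,4],q.mean(0).round(4))
    if len(cs)==2: 
        v=cs[0]-cs[1]; print(' mid',(cs[0]+cs[1])/2,np.degrees(np.arctan2(v[1],v[0])),np.linalg.norm(v))
    lid=ok&near(.532,-.183,.11)&(z>.006)&(z<.025)
    print(' lid',lid.sum(),np.median(z[lid]).round(4),boxfit(P[lid][:,:2],0,0,0,-31))
    han=ok&near(.532,-.183,.06)&(z>.036)
    print(' handle',han.sum(),P[han].mean(0).round(4),cv2.minAreaRect((P[han][:,:2]*1000).astype(np.float32)))
    blue=ok&near(.532,-.183,.11)&(hsv[...,0]>100)&(hsv[...,0]<125)&(hsv[...,1]>130)
    n,lab,st,ce=cv2.connectedComponentsWithStats(blue.astype(np.uint8)); cs=[]
    for i in range(1,n):
        if st[i,4]>40: cs.append(P[lab==i].mean(0))
    if len(cs)==2:
        v=cs[0]-cs[1]; print(' pads mid',(cs[0]+cs[1])/2,np.degrees(np.arctan2(v[1],v[0])),np.linalg.norm(v))
```

```text
top rim 1493 0.0584 (array([0.4901, 0.1788]), np.float64(-14.25), [np.float64(0.1881), np.float64(0.1289)])
 org 140 [0.5598 0.1616 0.0525]
 org 149 [0.4202 0.1963 0.0533]
 mid [0.49003706 0.17883722 0.05277288] -13.798335638051974 0.14352379327058729
 lid 2665 0.0132 (array([ 0.5308, -0.1828]), np.float64(-31.5), [np.float64(0.1564), np.float64(0.0987)])
 handle 169 [ 0.5308 -0.1826  0.0432] ((531.1939086914062, -183.1670684814453), (59.360511779785156, 14.988953590393066), 59.485496520996094)
 pads mid [ 0.53216261 -0.18355829  0.01455846] -31.11606509982782 0.11001189316529135
scene rim 799 0.0568 (array([0.4951, 0.1809]), np.float64(-13.75), [np.float64(0.1887), np.float64(0.129)])
 org 67 [0.424  0.1987 0.0519]
 org 61 [0.5638 0.1636 0.0515]
 mid [0.49399298 0.18048133 0.05163553] 165.7312667232922 0.14435766453381602
 lid 1824 0.0117 (array([ 0.5366, -0.1807]), np.float64(-32.25), [np.float64(0.1564), np.float64(0.0975)])
 handle 133 [ 0.5367 -0.1813  0.0412] ((536.2243041992188, -180.69174194335938), (59.91240692138672, 15.565074920654297), 58.120113372802734)
 pads mid [ 0.53509363 -0.17949248  0.01302522] 148.75779819231607 0.11013852064217466
```

Request:
step_arm([
  {"dp": [1,-0.53,0],"twist": 0},
  {"dp": [1,-0.53,0],"twist": 0},
  {"dp": [1,-0.53,0],"twist": 0},
  {"dp": [1,-0.53,0],"twist": 0},
  {"dp": [1,-0.53,0],"twist": 0},
  {"dp": [1,-0.53,0],"twist": 0},
  {"dp": [1,-0.53,0],"twist": 0},
  {"dp": [1,-0.53,0],"twist": 0},
  {"dp": [1,-0.53,0],"twist": 0},
  {"dp": [1,-0.53,0],"twist": 0},
  {"dp": [1,-0.53,0],"twist": 0},
  {"dp": [1,-0.53,0],"twist": 0},
], gripper=1, squeeze=25)

```text
time_s: 1.8
ee_pos: [0.5347, -0.1807, 0.2244]
eef_rot: [3.141, -0.0, 0.223]
force: [0.2, -1.3, -0.4]
grip_width: 0.0936
grip_force: 0.0
```

Request:
step_arm([
  {"dp": [0,0,0.3],"twist": -0.95},
  {"dp": [0,0,0.3],"twist": -0.95},
  {"dp": [0,0,0.3],"twist": -0.95},
  {"dp": [0,0,0.3],"twist": -0.95},
  {"dp": [0,0,0.3],"twist": -0.95},
  {"dp": [0,0,0.3],"twist": -0.95},
  {"dp": [0,0,0.3],"twist": -0.95},
  {"dp": [0,0,0.3],"twist": -0.95},
  {"dp": [0,0,0.3],"twist": -0.95},
  {"dp": [0,0,0],"twist": -0.95},
  {"dp": [0,0,0],"twist": -0.95},
  {"dp": [0,0,0],"twist": -0.95},
])

```text
time_s: 3.0
ee_pos: [0.5334, -0.1822, 0.1162]
eef_rot: [-3.141, 0.0, 1.021]
force: [-0.9, 0.0, -0.3]
grip_width: 0.094
grip_force: 0.0
```

Request:
step_arm([
  {"dp": [0,0,0.4],"twist": 0},
  {"dp": [0,0,0.4],"twist": 0},
  {"dp": [0,0,0.4],"twist": 0},
  {"dp": [0,0,0.3],"twist": 0},
  {"dp": [0,0,0.2],"twist": 0},
  {"dp": [0,0,0.2],"twist": 0},
  {"dp": [0,0,0.1],"twist": 0},
  {"dp": [0,0,0],"twist": 0},
  {"dp": [0,0,0],"twist": 0},
])

```text
time_s: 3.9
ee_pos: [0.5337, -0.1823, 0.0366]
eef_rot: [3.141, -0.0, 1.019]
force: [-0.5, 0.9, 0.2]
grip_width: 0.0941
grip_force: 0.0
```

Request:
step_arm([
  {"dp": [0,0,0],"twist": 0},
  {"dp": [0,0,0],"twist": 0},
  {"dp": [0,0,0],"twist": 0},
  {"dp": [0,0,0],"twist": 0},
  {"dp": [0,0,0],"twist": 0},
  {"dp": [0,0,0],"twist": 0},
  {"dp": [0,0,0],"twist": 0},
  {"dp": [0,0,0],"twist": 0},
  {"dp": [0,0,0],"twist": 0},
  {"dp": [0,0,0],"twist": 0},
], gripper=-1)

```text
time_s: 4.9
ee_pos: [0.5334, -0.1822, 0.0362]
eef_rot: [-3.142, -0.0, 1.019]
force: [-0.3, -0.3, 0.1]
grip_width: 0.0173
grip_force: 0.0
```

Request:
step_arm([
  {"dp": [0,0,0],"twist": 0},
  {"dp": [0,0,0],"twist": 0},
  {"dp": [0,0,0],"twist": 0},
  {"dp": [0,0,0],"twist": 0},
  {"dp": [0,0,-0.2],"twist": 0},
  {"dp": [0,0,-0.4],"twist": 0},
  {"dp": [0,0,-0.5],"twist": 0},
  {"dp": [0,0,-0.5],"twist": 0},
  {"dp": [0,0,-0.5],"twist": 0},
  {"dp": [0,0,-0.5],"twist": 0},
  {"dp": [0,0,-0.4],"twist": 0},
  {"dp": [0,0,0],"twist": 0},
])

```text
time_s: 6.1
ee_pos: [0.5342, -0.1825, 0.1587]
eef_rot: [3.138, -0.001, 1.019]
force: [0.9, -0.1, -3.5]
grip_width: 0.014
grip_force: 25.0
```

Request:
step_arm([
  {"dp": [0.3,-0.23,0],"twist": 0},
  {"dp": [0.6,-0.47,0],"twist": 0},
  {"dp": [0.7,-0.55,0],"twist": 0},
  {"dp": [0.7,-0.55,0],"twist": 0},
  {"dp": [0.7,-0.55,0],"twist": 0},
  {"dp": [0.7,-0.55,0],"twist": 0},
  {"dp": [0.7,-0.55,0],"twist": 0},
  {"dp": [0.7,-0.55,0],"twist": 0},
  {"dp": [0.7,-0.55,0],"twist": 0},
  {"dp": [0.7,-0.55,0],"twist": 0},
  {"dp": [0.5,-0.4,0],"twist": 0},
  {"dp": [0.16,-0.14,0],"twist": 0},
])

```text
time_s: 7.3
ee_pos: [0.4902, 0.1823, 0.1552]
eef_rot: [-3.14, 0.001, 1.021]
force: [1.1, -0.9, -2.1]
grip_width: 0.014
grip_force: 25.0
```

Request:
step_arm([
  {"dp": [0,0,0],"twist": -0.88},
  {"dp": [0,0,0],"twist": -0.88},
  {"dp": [0,0,0.2],"twist": -0.88},
  {"dp": [0,0,0.2],"twist": -0.88},
  {"dp": [0,0,0.2],"twist": -0.88},
  {"dp": [0,0,0],"twist": 0},
  {"dp": [0,0,0],"twist": 0},
  {"dp": [0,0,0],"twist": 0},
])

```text
time_s: 8.1
ee_pos: [0.4916, 0.1799, 0.1325]
eef_rot: [3.141, -0.0, 1.324]
force: [1.4, 0.1, -2.2]
grip_width: 0.0142
grip_force: 25.0
```

Run:
```python
from h import *
print(ctrl.get_obs()['ee_pos'],ctrl.get_obs()['eef_rot'])
ims=[]
for cam in ['top','scene']:
    im,d=ctrl.camera(cam); np.savez(f'{cam}2.npz',im=im,d=d,P=cloud(cam,d)); ims.append(im)
cv2.imwrite('pics/both2.png',np.hstack([cv2.resize(ims[0][130:300,110:310],(400,340)),cv2.resize(ims[1][100:270,230:430],(400,340))])[:,:,::-1])
```

```text
[0.49159756 0.17986891 0.13248957] [ 3.14140906e+00 -1.17045439e-04  1.32431405e+00]
```

View pics/both2.png

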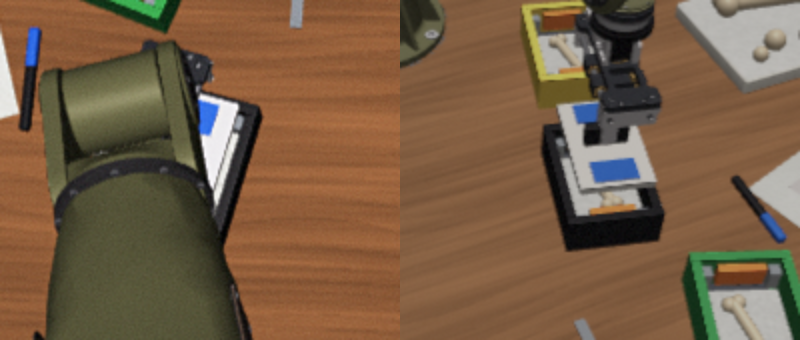

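The scene view shows the lid level in the fingers over the box, at about scene pixel (532,165) halved into the crop. The top camera is mostly blocked by the arm. I'll measure the lid against the box in the scene camera.

Run:
```python
from h import *
f=np.load('scene2.npz'); im=f['im'].astype(int);P=f['P'];d=f['d'];hsv=cv2.cvtColor(f['im'],cv2.COLOR_RGB2HSV)
z=P[...,2]
m=(d>0)&(abs(P[...,0]-.49)<.13)&(abs(P[...,1]-.18)<.13)
sel=m&(z>.1)&(z<.122)&((im.min(-1)>110)|((hsv[...,0]>100)&(hsv[...,0]<125)&(hsv[...,1]>130)))
blue=m&(hsv[...,0]>100)&(hsv[...,0]<125)&(hsv[...,1]>130)&(z>.09)
n,lab,st,ce=cv2.connectedComponentsWithStats(blue.astype(np.uint8))
for i in range(1,n):
    if st[i,4]>20:
        q=P[lab==i]; print('pad',st[i,4],q.mean(0).round(4),cv2.minAreaRect((q[:,:2]*1000).astype(np.float32)))
q=P[sel]; print(sel.sum(),np.median(q[:,2]))
for a in np.radians([-13,-14,-15]):
    r=q[:,:2]@np.array([[np.cos(a),-np.sin(a)],[np.sin(a),np.cos(a)]])
    print(np.degrees(a),np.percentile(r,[1,1.5,98.5,99],0).round(4).tolist(), (np.array([.4945,.1807])@np.array([[np.cos(a),-np.sin(a)],[np.sin(a),np.cos(a)]])).round(4))
# orientation
print(min(np.arange(-18,-10,.25),key=lambda g:np.ptp(np.percentile(q[:,:2]@np.array([-np.sin(np.radians(g)),np.cos(np.radians(g))]),[1.5,98.5]))))
# box rim again
rim=m&(z>.05)&(z<.066)&(im.max(-1)<75);print('rim',rim.sum())
```

```text
pad 96 [0.4389 0.1822 0.1111] ((448.7910461425781, 173.80519104003906), (30.404438018798828, 71.70960998535156), 59.472293853759766)
pad 208 [0.5476 0.1691 0.1099] ((546.93603515625, 169.10997009277344), (57.13796615600586, 38.07600784301758), 76.9925308227539)
1098 0.10806415453484416
-13.0 [[0.3623, 0.2375], [0.3629, 0.238], [0.5184, 0.3353], [0.5189, 0.3357]] [0.4412 0.2873]
-14.0 [[0.3577, 0.2459], [0.3585, 0.2462], [0.5135, 0.3433], [0.5139, 0.3437]] [0.4361 0.295 ]
-14.999999999999998 [[0.353, 0.2535], [0.3538, 0.2542], [0.5084, 0.3511], [0.509, 0.3517]] [0.4309 0.3025]
-15.0
rim 565
```

Request:
step_arm([
  {"dp": [0,0,0.3],"twist": 0},
  {"dp": [0,0,0.3],"twist": 0},
  {"dp": [0,0,0.2],"twist": 0},
  {"dp": [0,0,0.1],"twist": 0},
  {"dp": [0,0,0],"twist": 0},
  {"dp": [0,0,0],"twist": 0},
])

```text
time_s: 8.8
ee_pos: [0.4917, 0.18, 0.0964]
eef_rot: [3.141, -0.0, 1.326]
force: [0.2, -0.4, -2.0]
grip_width: 0.0135
grip_force: 25.0
```

Request:
step_arm([
  {"dp": [0,0,0.03],"twist": 0},
  {"dp": [0,0,0.03],"twist": 0},
  {"dp": [0,0,0.03],"twist": 0},
  {"dp": [0,0,0],"twist": 0},
])

```text
time_s: 9.2
ee_pos: [0.4915, 0.1799, 0.0925]
eef_rot: [-3.141, 0.0, 1.326]
force: [0.6, 0.6, -2.1]
grip_width: 0.0139
grip_force: 25.0
```

Request:
step_arm([
  {"dp": [0,0,0.025],"twist": 0},
  {"dp": [0,0,0.015],"twist": 0},
  {"dp": [0,0,0],"twist": 0},
  {"dp": [0,0,0],"twist": 0},
])

```text
time_s: 9.6
ee_pos: [0.4916, 0.18, 0.0911]
eef_rot: [-3.142, -0.0, 1.326]
force: [-0.4, 0.0, -2.0]
grip_width: 0.0138
grip_force: 25.0
```

Request:
step_arm([
  {"dp": [0,0,0.02],"twist": 0},
  {"dp": [0,0,0],"twist": 0},
  {"dp": [0,0,0],"twist": 0},
])

```text
time_s: 9.9
ee_pos: [0.4916, 0.1799, 0.0902]
eef_rot: [-3.142, 0.0, 1.326]
force: [-0.2, -0.4, -1.9]
grip_width: 0.0136
grip_force: 25.0
```

Request:
step_arm([
  {"dp": [0,0,0],"twist": 0},
  {"dp": [0,0,0],"twist": 0},
  {"dp": [0,0,0],"twist": 0},
  {"dp": [0,0,0],"twist": 0},
  {"dp": [0,0,0],"twist": 0},
], gripper=0.0)

```text
time_s: 10.4
ee_pos: [0.4916, 0.18, 0.0903]
eef_rot: [3.141, -0.0, 1.326]
force: [-0.3, -0.6, 0.1]
grip_width: 0.0465
grip_force: 0.0
```

Request:
step_arm([
  {"dp": [0,0,-0.3],"twist": 0},
  {"dp": [0,0,-0.5],"twist": 0},
  {"dp": [0,0,-0.5],"twist": 0},
  {"dp": [0,0,-0.5],"twist": 0},
  {"dp": [0,0,-0.3],"twist": 0},
  {"dp": [0,0,0],"twist": 0},
])

```text
time_s: 11.0
ee_pos: [0.4922, 0.1801, 0.1761]
eef_rot: [3.139, -0.002, 1.326]
force: [-0.5, -0.6, -0.4]
grip_width: 0.0471
grip_force: 0.0
```

Run:
```python
from h import *
im,d=ctrl.camera('scene'); P=cloud('scene',d); np.savez('scene3.npz',im=im,d=d,P=P)
hsv=cv2.cvtColor(im,cv2.COLOR_RGB2HSV);z=P[...,2]
blue=(d>0)&(abs(P[...,0]-.49)<.1)&(abs(P[...,1]-.18)<.1)&(hsv[...,0]>100)&(hsv[...,0]<125)&(hsv[...,1]>130)
n,lab,st,ce=cv2.connectedComponentsWithStats(blue.astype(np.uint8))
for i in range(1,n):
    if st[i,4]>20: print(st[i,4],P[lab==i].mean(0).round(4),np.median(P[lab==i],0).round(4))
cv2.imwrite('pics/s3.png',cv2.resize(im[140:250,260:400],None,fx=4,fy=4)[:,:,::-1])
```

```text
170 [0.4416 0.1944 0.0665] [0.4416 0.195  0.0659]
200 [0.5469 0.1692 0.0653] [0.5469 0.1687 0.0653]
```

View pics/s3.png

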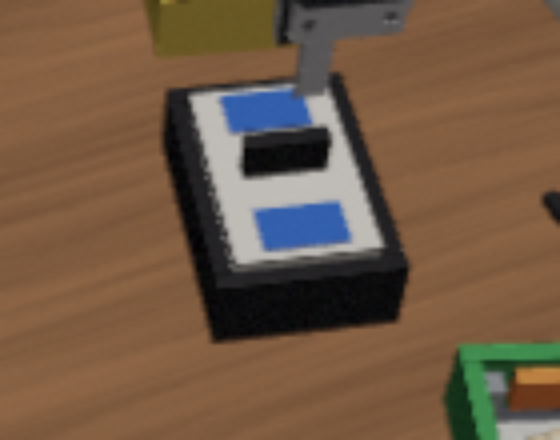

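The lid sits evenly in the mouth with an even gap all round, and both pads (crop (265,110) and (300,225)) are at the same height, so it rests on the seals. Next I'll close the gripper and move over the +x pad.

Request:
step_arm([
  {"dp": [0,0.3,0],"twist": 0},
  {"dp": [0,0.4,0],"twist": 0},
  {"dp": [0,0.4,0],"twist": 0},
  {"dp": [0,0.4,0],"twist": 0},
  {"dp": [0,0,0.4],"twist": 0},
  {"dp": [0,0,0.5],"twist": 0},
  {"dp": [0,0,0.5],"twist": 0},
  {"dp": [0,0,0.4],"twist": 0},
  {"dp": [0,0,0.2],"twist": 0},
  {"dp": [0,0,0],"twist": 0},
  {"dp": [0,0,0],"twist": 0},
], gripper=-1)

```text
time_s: 12.15
ee_pos: [0.5502, 0.1653, 0.0945]
eef_rot: [3.141, -0.0, 1.326]
force: [-0.5, 0.9, 0.7]
grip_width: 0.0003
grip_force: 0.0
```

Request:
step_arm([
  {"dp": [0,0,0.05],"twist": 0},
  {"dp": [0,0,0.05],"twist": 0},
  {"dp": [0,0,0.03],"twist": 0},
  {"dp": [0,0,0.02],"twist": 0},
  {"dp": [0,0,0.02],"twist": 0},
  {"dp": [0,0,0],"twist": 0},
])

```text
time_s: 12.75
ee_pos: [0.5498, 0.1654, 0.0874]
eef_rot: [-3.142, 0.0, 1.326]
force: [0.5, -0.4, 0.0]
grip_width: 0.0003
grip_force: 0.0
```

Request:
step_arm([
  {"dp": [0,0,0.015],"twist": 0},
  {"dp": [0,0,0.015],"twist": 0},
  {"dp": [0,0,0],"twist": 0},
])

```text
time_s: 13.05
ee_pos: [0.5498, 0.1654, 0.0862]
eef_rot: [-3.141, -0.0, 1.326]
force: [0.9, 0.7, 0.2]
grip_width: 0.0009
grip_force: 0.0
```

Request:
step_arm([
  {"dp": [0,0,0.015],"twist": 0},
  {"dp": [0,0,0.015],"twist": 0},
  {"dp": [0,0,0],"twist": 0},
])

```text
time_s: 13.35
ee_pos: [0.5499, 0.1654, 0.0852]
eef_rot: [3.141, -0.0, 1.326]
force: [0.3, 0.3, 3.1]
grip_width: 0.0007
grip_force: 1.2
```

Request:
step_arm([
  {"dp": [0,0,0.015],"twist": 0},
  {"dp": [0,0,0.01],"twist": 0},
  {"dp": [0,0,0],"twist": 0},
])

```text
time_s: 13.65
ee_pos: [0.5499, 0.1654, 0.0846]
eef_rot: [3.141, -0.0, 1.326]
force: [-2.7, -0.7, 7.5]
grip_width: 0.0002
grip_force: 3.5
```

Request:
step_arm([
  {"dp": [0,0,0.015],"twist": 0},
  {"dp": [0,0,0.01],"twist": 0},
  {"dp": [0,0,0],"twist": 0},
])

```text
time_s: 13.95
ee_pos: [0.55, 0.1654, 0.0837]
eef_rot: [3.141, -0.0, 1.326]
force: [-2.5, -0.7, 7.1]
grip_width: 0.0005
grip_force: 3.7
```

Request:
step_arm([
  {"dp": [0,0,0.015],"twist": 0},
  {"dp": [0,0,0.01],"twist": 0},
  {"dp": [0,0,0],"twist": 0},
])

```text
time_s: 14.25
ee_pos: [0.5501, 0.1654, 0.0828]
eef_rot: [3.141, -0.0, 1.326]
force: [-1.8, -1.4, 7.0]
grip_width: 0.0003
grip_force: 3.8
```

Request:
step_arm([
  {"dp": [0,0,0.015],"twist": 0},
  {"dp": [0,0,0.015],"twist": 0},
  {"dp": [0,0,0.015],"twist": 0},
  {"dp": [0,0,0.015],"twist": 0},
  {"dp": [0,0,0],"twist": 0},
])

```text
time_s: 14.75
ee_pos: [0.5503, 0.1653, 0.0805]
eef_rot: [3.14, -0.001, 1.326]
force: [-0.6, -1.6, 8.0]
grip_width: 0.0006
grip_force: 3.8
```

Request:
step_arm([
  {"dp": [0,0,0.015],"twist": 0},
  {"dp": [0,0,0.01],"twist": 0},
  {"dp": [0,0,0],"twist": 0},
])

```text
time_s: 15.05
ee_pos: [0.5504, 0.1653, 0.0795]
eef_rot: [3.14, -0.001, 1.326]
force: [0.0, -1.6, 8.2]
grip_width: 0.0002
grip_force: 4.0
```

Request:
step_arm([
  {"dp": [0,0,0.015],"twist": 0},
  {"dp": [0,0,0.01],"twist": 0},
  {"dp": [0,0,0],"twist": 0},
])

```text
time_s: 15.35
ee_pos: [0.5505, 0.1653, 0.0786]
eef_rot: [3.14, -0.001, 1.326]
force: [-0.4, -2.6, 8.5]
grip_width: 0.0004
grip_force: 4.0
```

Request:
step_arm([
  {"dp": [0,0,0.015],"twist": 0},
  {"dp": [0,0,0.01],"twist": 0},
  {"dp": [0,0,0],"twist": 0},
])

```text
time_s: 15.65
ee_pos: [0.5506, 0.1653, 0.0776]
eef_rot: [3.139, -0.001, 1.326]
force: [0.4, -1.7, 8.8]
grip_width: 0.0005
grip_force: 4.1
```

Request:
step_arm([
  {"dp": [0,0,0.015],"twist": 0},
  {"dp": [0,0,0.01],"twist": 0},
  {"dp": [0,0,0],"twist": 0},
])

```text
time_s: 15.95
ee_pos: [0.5507, 0.1653, 0.0767]
eef_rot: [3.139, -0.001, 1.326]
force: [0.5, -2.0, 8.2]
grip_width: 0.0003
grip_force: 4.1
```

Request:
step_arm([
  {"dp": [0,0,0.015],"twist": 0},
  {"dp": [0,0,0.01],"twist": 0},
  {"dp": [0,0,0],"twist": 0},
])

```text
time_s: 16.25
ee_pos: [0.5508, 0.1653, 0.0757]
eef_rot: [3.139, -0.001, 1.326]
force: [1.0, -2.7, 7.6]
grip_width: 0.0002
grip_force: 4.2
```

Request:
step_arm([
  {"dp": [0,0,0.015],"twist": 0},
  {"dp": [0,0,0.01],"twist": 0},
  {"dp": [0,0,0],"twist": 0},
])

```text
time_s: 16.55
ee_pos: [0.5509, 0.1652, 0.0748]
eef_rot: [3.139, -0.001, 1.326]
force: [0.9, -3.1, 8.5]
grip_width: 0.0005
grip_force: 4.3
```

Request:
step_arm([
  {"dp": [0,0,0.015],"twist": 0},
  {"dp": [0,0,0.01],"twist": 0},
  {"dp": [0,0,0],"twist": 0},
])

```text
time_s: 16.85
ee_pos: [0.551, 0.1652, 0.074]
eef_rot: [3.138, -0.001, 1.326]
force: [0.9, -2.9, 9.9]
grip_width: 0.0001
grip_force: 5.4
```

Request:
step_arm([
  {"dp": [0,0,0.015],"twist": 0},
  {"dp": [0,0,0.01],"twist": 0},
  {"dp": [0,0,0],"twist": 0},
])

```text
time_s: 17.15
ee_pos: [0.5511, 0.1652, 0.0738]
eef_rot: [3.138, -0.001, 1.326]
force: [-3.6, -4.2, 18.5]
grip_width: 0.0004
grip_force: 9.5
```

Request:
step_arm([
  {"dp": [0,0,0.005],"twist": 0},
  {"dp": [0,0,0],"twist": 0},
  {"dp": [0,0,0],"twist": 0},
  {"dp": [0,0,0],"twist": 0},
  {"dp": [0,0,0],"twist": 0},
  {"dp": [0,0,0],"twist": 0},
  {"dp": [0,0,0],"twist": 0},
  {"dp": [0,0,0],"twist": 0},
  {"dp": [0,0,0],"twist": 0},
  {"dp": [0,0,0],"twist": 0},
  {"dp": [0,0,0],"twist": 0},
  {"dp": [0,0,0],"twist": 0},
])

```text
time_s: 18.35
ee_pos: [0.5511, 0.1653, 0.0738]
eef_rot: [3.138, -0.001, 1.326]
force: [-2.5, -4.8, 20.3]
grip_width: 0.0005
grip_force: 10.4
```

Request:
step_arm([
  {"dp": [0,0,-0.3],"twist": 0},
  {"dp": [0,0,-0.6],"twist": 0},
  {"dp": [0,0,-0.6],"twist": 0},
  {"dp": [0,0,-0.2],"twist": 0},
  {"dp": [0,-0.4,0],"twist": 0},
  {"dp": [0,-0.6,0],"twist": 0},
  {"dp": [0,-0.7,0],"twist": 0},
  {"dp": [0,-0.7,0],"twist": 0},
  {"dp": [0,-0.6,0],"twist": 0},
  {"dp": [0,0,0],"twist": 0},
  {"dp": [0,0,0],"twist": 0},
])

```text
time_s: 19.45
ee_pos: [0.4335, 0.1946, 0.1394]
eef_rot: [3.141, -0.0, 1.326]
force: [0.4, 0.0, 0.6]
grip_width: 0.0003
grip_force: 0.0
```

Run:
```python
from h import *
im,d=ctrl.camera('scene'); P=cloud('scene',d)
hsv=cv2.cvtColor(im,cv2.COLOR_RGB2HSV);z=P[...,2]
blue=(d>0)&(abs(P[...,0]-.49)<.1)&(abs(P[...,1]-.18)<.1)&(hsv[...,0]>100)&(hsv[...,0]<125)&(hsv[...,1]>130)
n,lab,st,ce=cv2.connectedComponentsWithStats(blue.astype(np.uint8))
for i in range(1,n):
    if st[i,4]>20: print(st[i,4],P[lab==i].mean(0).round(4))
cv2.imwrite('pics/s4.png',cv2.resize(im[140:250,260:400],None,fx=4,fy=4)[:,:,::-1])
```

```text
181 [0.4418 0.1955 0.0646]
212 [0.5483 0.1687 0.0548]
```

View pics/s4.png

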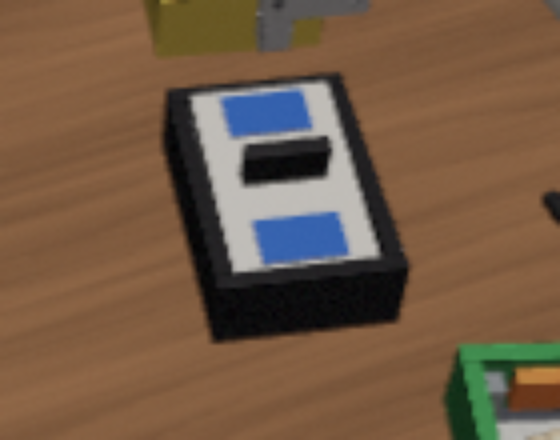

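The +x end is visibly down (near pad, crop (300,237)), while the far pad (265,113) is still proud. Now for the -x end.

Request:
step_arm([
  {"dp": [0,0,0.4],"twist": 0},
  {"dp": [0,0,0.4],"twist": 0},
  {"dp": [0,0,0.3],"twist": 0},
  {"dp": [0,0,0.12],"twist": 0},
  {"dp": [0,0,0.03],"twist": 0},
  {"dp": [0,0,0],"twist": 0},
])

```text
time_s: 20.1
ee_pos: [0.4337, 0.1945, 0.0897]
eef_rot: [3.141, -0.0, 1.326]
force: [0.7, 0.6, -0.2]
grip_width: 0.0003
grip_force: 0.0
```

Request:
step_arm([
  {"dp": [0,0,0.02],"twist": 0},
  {"dp": [0,0,0.02],"twist": 0},
  {"dp": [0,0,0.02],"twist": 0},
  {"dp": [0,0,0],"twist": 0},
])

```text
time_s: 20.5
ee_pos: [0.4334, 0.1945, 0.0871]
eef_rot: [3.142, -0.0, 1.326]
force: [1.0, -0.3, 0.4]
grip_width: 0.0004
grip_force: 0.0
```

Request:
step_arm([
  {"dp": [0,0,0.015],"twist": 0},
  {"dp": [0,0,0.015],"twist": 0},
  {"dp": [0,0,0.015],"twist": 0},
  {"dp": [0,0,0],"twist": 0},
])

```text
time_s: 20.9
ee_pos: [0.4335, 0.1946, 0.0855]
eef_rot: [3.141, -0.0, 1.326]
force: [-1.9, -0.9, 5.4]
grip_width: 0.0005
grip_force: 2.3
```

Request:
step_arm([
  {"dp": [0,0,0.015],"twist": 0},
  {"dp": [0,0,0.01],"twist": 0},
  {"dp": [0,0,0],"twist": 0},
])

```text
time_s: 21.2
ee_pos: [0.4334, 0.1946, 0.0846]
eef_rot: [3.142, -0.0, 1.326]
force: [-2.9, 0.1, 8.0]
grip_width: 0.0009
grip_force: 3.4
```

Request:
step_arm([
  {"dp": [0,0,0.015],"twist": 0},
  {"dp": [0,0,0.01],"twist": 0},
  {"dp": [0,0,0],"twist": 0},
])

```text
time_s: 21.5
ee_pos: [0.4333, 0.1946, 0.0836]
eef_rot: [-3.141, -0.0, 1.326]
force: [-4.0, 0.2, 6.9]
grip_width: 0.0007
grip_force: 3.4
```

Request:
step_arm([
  {"dp": [0,0,0.015],"twist": 0},
  {"dp": [0,0,0.015],"twist": 0},
  {"dp": [0,0,0.015],"twist": 0},
  {"dp": [0,0,0.015],"twist": 0},
  {"dp": [0,0,0],"twist": 0},
])

```text
time_s: 22.0
ee_pos: [0.4331, 0.1946, 0.0811]
eef_rot: [-3.141, -0.0, 1.326]
force: [-3.5, -0.3, 6.2]
grip_width: 0.0004
grip_force: 3.3
```

Request:
step_arm([
  {"dp": [0,0,0.015],"twist": 0},
  {"dp": [0,0,0.01],"twist": 0},
  {"dp": [0,0,0],"twist": 0},
])

```text
time_s: 22.3
ee_pos: [0.4331, 0.1946, 0.0801]
eef_rot: [-3.141, -0.0, 1.326]
force: [-4.4, 0.5, 7.6]
grip_width: 0.0006
grip_force: 3.5
```

Request:
step_arm([
  {"dp": [0,0,0.015],"twist": 0},
  {"dp": [0,0,0.01],"twist": 0},
  {"dp": [0,0,0],"twist": 0},
])

```text
time_s: 22.6
ee_pos: [0.4331, 0.1946, 0.0791]
eef_rot: [-3.141, 0.0, 1.326]
force: [-4.1, 0.6, 6.8]
grip_width: 0.0007
grip_force: 3.4
```

Request:
step_arm([
  {"dp": [0,0,0.015],"twist": 0},
  {"dp": [0,0,0.01],"twist": 0},
  {"dp": [0,0,0],"twist": 0},
])

```text
time_s: 22.9
ee_pos: [0.4331, 0.1946, 0.0781]
eef_rot: [-3.141, -0.0, 1.326]
force: [-5.3, 1.0, 6.8]
grip_width: 0.0007
grip_force: 3.4
```

Request:
step_arm([
  {"dp": [0,0,0.015],"twist": 0},
  {"dp": [0,0,0.01],"twist": 0},
  {"dp": [0,0,0],"twist": 0},
])

```text
time_s: 23.2
ee_pos: [0.4331, 0.1947, 0.0771]
eef_rot: [-3.141, -0.0, 1.326]
force: [-4.0, 0.3, 6.4]
grip_width: 0.0003
grip_force: 3.3
```

Request:
step_arm([
  {"dp": [0,0,0.015],"twist": 0},
  {"dp": [0,0,0.01],"twist": 0},
  {"dp": [0,0,0],"twist": 0},
])

```text
time_s: 23.5
ee_pos: [0.4331, 0.1947, 0.0761]
eef_rot: [-3.141, -0.0, 1.326]
force: [-3.4, 0.3, 5.8]
grip_width: 0.0005
grip_force: 3.3
```

Request:
step_arm([
  {"dp": [0,0,0.015],"twist": 0},
  {"dp": [0,0,0.01],"twist": 0},
  {"dp": [0,0,0],"twist": 0},
])

```text
time_s: 23.8
ee_pos: [0.4331, 0.1947, 0.0751]
eef_rot: [-3.141, -0.0, 1.326]
force: [-4.9, 1.9, 5.9]
grip_width: 0.0004
grip_force: 3.4
```

Request:
step_arm([
  {"dp": [0,0,0.015],"twist": 0},
  {"dp": [0,0,0.01],"twist": 0},
  {"dp": [0,0,0],"twist": 0},
])

```text
time_s: 24.1
ee_pos: [0.4331, 0.1947, 0.0741]
eef_rot: [-3.141, -0.0, 1.326]
force: [-5.5, 0.8, 6.6]
grip_width: 0.0003
grip_force: 3.5
```

Request:
step_arm([
  {"dp": [0,0,0.015],"twist": 0},
  {"dp": [0,0,0.01],"twist": 0},
  {"dp": [0,0,0],"twist": 0},
])

```text
time_s: 24.4
ee_pos: [0.4331, 0.1947, 0.0734]
eef_rot: [-3.141, -0.0, 1.326]
force: [-6.6, 0.4, 10.9]
grip_width: 0.0003
grip_force: 5.5
```

Request:
step_arm([
  {"dp": [0,0,0.015],"twist": 0},
  {"dp": [0,0,0.01],"twist": 0},
  {"dp": [0,0,0],"twist": 0},
])

```text
time_s: 24.7
ee_pos: [0.4332, 0.1947, 0.0732]
eef_rot: [-3.141, -0.0, 1.326]
force: [-11.9, -1.6, 23.9]
grip_width: 0.0007
grip_force: 12.4
```

Request:
step_arm([
  {"dp": [0,0,-0.007],"twist": 0},
  {"dp": [0,0,0],"twist": 0},
  {"dp": [0,0,0],"twist": 0},
  {"dp": [0,0,0],"twist": 0},
  {"dp": [0,0,0],"twist": 0},
  {"dp": [0,0,0],"twist": 0},
  {"dp": [0,0,0],"twist": 0},
  {"dp": [0,0,0],"twist": 0},
  {"dp": [0,0,0],"twist": 0},
  {"dp": [0,0,0],"twist": 0},
  {"dp": [0,0,0],"twist": 0},
  {"dp": [0,0,0],"twist": 0},
])

```text
time_s: 25.9
ee_pos: [0.4332, 0.1947, 0.0733]
eef_rot: [-3.141, -0.0, 1.326]
force: [-10.5, -1.1, 20.3]
grip_width: 0.0005
grip_force: 10.4
```

Request:
step_arm([
  {"dp": [0,0,-0.1],"twist": 0},
  {"dp": [0,0,-0.5],"twist": 0},
  {"dp": [0,0,-0.7],"twist": 0},
  {"dp": [0,0,-0.7],"twist": 0},
  {"dp": [0,0,-0.7],"twist": 0},
  {"dp": [0,0,-0.3],"twist": 0},
  {"dp": [0,0,0],"twist": 0},
  {"dp": [0,0,0],"twist": 0},
])

```text
time_s: 26.7
ee_pos: [0.433, 0.1944, 0.1909]
eef_rot: [-3.14, 0.001, 1.326]
force: [0.3, 0.3, 0.3]
grip_width: 0.0006
grip_force: 0.0
```

Run:
```python
from h import *
im,d=ctrl.camera('scene'); P=cloud('scene',d)
hsv=cv2.cvtColor(im,cv2.COLOR_RGB2HSV);z=P[...,2]
blue=(d>0)&(abs(P[...,0]-.49)<.1)&(abs(P[...,1]-.18)<.1)&(hsv[...,0]>100)&(hsv[...,0]<125)&(hsv[...,1]>130)
n,lab,st,ce=cv2.connectedComponentsWithStats(blue.astype(np.uint8))
for i in range(1,n):
    if st[i,4]>20: print(st[i,4],P[lab==i].mean(0).round(4))
cv2.imwrite('pics/s5.png',cv2.resize(im[140:250,260:400],None,fx=4,fy=4)[:,:,::-1])
```

```text
170 [0.4425 0.1955 0.0537]
200 [0.5484 0.169  0.0525]
```

View pics/s5.png

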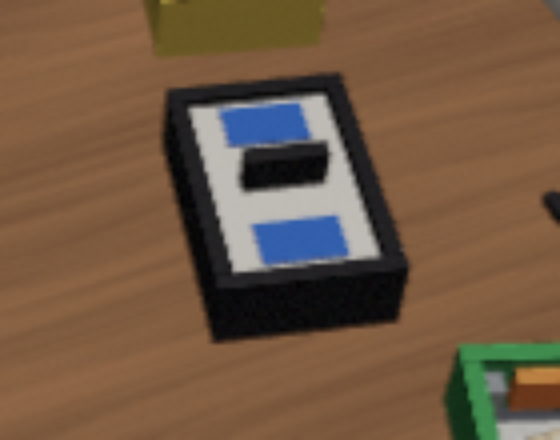

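Both pads (crop (265,125) and (300,240)) are down about 12–13 mm, and the lid is level and released with the arm clear.

```bash
python3 -c "
from station import ctrl
print(ctrl.hand_in())"
```

```text
the job is handed in; nothing more can be done
None
```

The job is handed in; no verdict was returned. The lid was released on the seals, each end was pushed down to its stops and held at about 20 N for over a second, and the last picture shows both ends down and the arm clear.

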